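Set the pour-over stand to its mark and cam it shut

ROBOT

A 6-joint arm with a two-finger parallel gripper is mounted at the origin on a cart in front of the work surface, level with it; the furniture and walls round the work are solid. World frame = base frame: x ahead of the robot, y to its left, z up, the work surface at z = 0. Lengths are in mm, angles in rad, forces in N, time in s.
With the tool pointing down it reaches from about 275 to 750 mm from the base axis. Payload 10.2 kg.
Tool frame: the origin (TCP) lies at the very end of the fingers, on their centre line; the grasp point (between the pads) lies 19 mm behind it (ctrl.grip_depth is the distance from the TCP to the grasp point, in mm); z points along the fingers, x is the direction in which the jaws open and shut, and the axes are right-handed (so a half turn about z gives the same grasp; the last joint's range is limited). The gripper opens to 85 mm and grips with 20 to 120 N. Pads are 22 mm wide; open, the fingers measure 114 mm over their backs; the gripper's body (76 mm by 85 mm) begins 54 mm behind the grasp point. The pads swing forward as they close: fully open they stand 13 mm farther back than shut.
Start: joints at [-1.452, 0.313, 1.498, -0, 1.331, -0.223], TCP at [175.959, -494.641, 231.294] pointing down, gripper open.
Joint ranges: [-2.94, 2.94], [-0.97, 2.17], [0.19, 2.56], [-1.23, 4.37], [0.02, 3.11], [-2.88, 2.88]. Speed limits (rad/s): [2.39, 2.39, 3.01, 3.14, 3.14, 3.14].

INTERFACE

Orientations are given as a unit quaternion [w, x, y, z].
In Python, from rig import ctrl gives the robot as it stands.
- The arm moves only by the tool play_rows, never from a script. Its argument "motion" is a list of rows, each a list of 2 entries, a list of its own where there are three numbers: the shift along the tool's x, y, z in mm, then the turn, a rotation vector about the tool's x, y, z in degrees. A call has 1 to 20 rows; each row shifts and turns the commanded pose from where the row before left it, along the tool's axes as they then stand; what a row does not reach is not made up. A row lasts 1/12 s, in which the tool goes at most 41.7 mm and 7.16 degrees, less where a joint would pass 70% of its speed; a pose out of reach is approached as far as the arm can. A call with a gripper value outside its range is refused whole. "fingers" is the finger opening in mm, from 0 to 85.4, set as the call begins (left out, the last holds). The fingers move at their own pace and stop on an object; "squeeze" is the grip in N (left out, the last holds). Time passes only in rows, so rows that do not move let the fingers close. It gives the time, the measured TCP pose, the force and the opening at its end, in the units of the state.
- ctrl.sense(): the state, without advancing time (a new reading comes with each control period).
- ctrl.capture(name): name is "side" or "top"; returns the picture (400x640x3 uint8, red, green, blue); there is no depth.
- ctrl.get_calibration(name): a dict with "K" (3x3 intrinsics, pixels), "R" (3x3) and "t" (3): a world point X has camera coordinates R X + t. Camera axes: x right, y down, z forward; pixel columns grow to the right and rows downward; lengths in mm; the calibration is good to about 2 mm. A picture is of the moment at which its call begins. get_calibration takes no time and is no camera call.
- ctrl.finish_job(): hands the job in, once; it reports no verdict.
Trained networks look in the newest picture that a camera, given by its name, has taken for a name from the list of things; names that differ only in an ending like _2 or _b are one class to them, and where a whole thing is asked for, a point or a joint stands for the part that bears it (a point fixed in the world has none). Each returns a list of dicts, best first, with "p" (0 to 1); they miss things now and then, are a little off and sometimes report something else, mostly with a low value. They report only what shows in the picture. A call takes as long as a camera call.
- ctrl.spot_in(camera, name): "position" ([column, row] as shares, 0 to 1, of the picture: columns of its width, rows of its height, amid what is visible of it).
The state is a dict: "time_s": time; "joints": joint angles; "dq": joint speeds; "tau": joint torques, N m; "eef_pos": TCP position; "ee_rot": TCP orientation; "force": force on the tool from outside, world axes, zero at the start; "wrist_torque": the same for the moment, N m; "grip_width": opening from 0.0 (shut) to 1.0 (fully open).
Only numpy, scipy, OpenCV 4.12 (cv2) and the standard library are available. Lean on these libraries where they do the work, as an engineer would, in place of code of your own. Each camera call takes 0.05 s, during which the arm holds its last target. There are 200 camera calls.

TASK

Take the coffee stand's sliding leg by the orange cam lever on its head, pull it up out of its click stop and raise it until the blue index is level with the red pointer on the gauge, with the lever still open. Keeping the leg at that mark the whole time, slide the orange lever fully across to its closed end, the end towards the gauge, and finish still holding it there, since the leg drops if it is let go and I will then tighten the screw. Leave the pointer, the mug and the things around alone.

Things in the scene. Friction and masses are not known exactly. Their poses are not given: they have to be found in the camera images.
- stand: pour-over coffee stand, fixed: wooden base 150 x 300 x 12 mm (its centre at y -25 mm) with a steel sleeve 34 x 36 mm at the origin, black collar top at z 145 mm. Origin on the worktop under the sleeve; x to the stand's back, y to the gauge, z up; yaw varies. The gauge, an aluminium bar 10 x 14 mm, stands at y 105 mm, up to z 198 mm.
- leg: sliding leg, 0.35 kg: black head 36 x 116 x 22 mm with a 96 mm steel ring at -y and a thin hanging strip at +y. Origin: centre of the head's underside, z 150 mm when down; axes as the stand's. Moves only up and down, 112 mm. Fully down a click stop holds it (about 6 N on top of 4 N weight, gone after 10 mm); above that it drops when let go.
- cam_lever (a joint): travel of the orange cam lever along the head's top, m: 0 = open end, away from the gauge; 0.030 = closed end, towards the gauge (green dot on the head's front). Slides along the stand's +y, friction about 4 N, stays where left. It rides on the leg, so holding the lever holds the leg; by itself it does not lock the leg.
- lever_grip (a point): point in the lever's upright orange fin, on its centre plane, 30 mm above the head's top, 14 mm below the fin's top. Fin 12 mm thick along the stand's y (pinch it across this), 28 mm wide along x, 44 mm tall; its foot is 46 mm long along y, 7 mm high; two end stops 7 mm high stand on the head 51 mm either side of its middle.
- index_tip (a point): tip of the blue index on the leg's hanging strip, 10 x 18 x 5 mm, pointing to +y; 55 mm below the head's underside. Moves with the leg.
- pointer_tip (a point): tip of the red pointer clip on the gauge bar, 5 mm thick, pointing to -y, 3 mm from the index's path; set 145 to 185 mm above the worktop. The length mark: the index tip must come level with it.
- mug: green coffee mug, 86 x 118 x 96 mm, standing on the stand's base under the ring; origin at its foot's centre
- salt: salt shaker with grey cap, 44 x 44 x 90 mm, upright; origin at its foot's centre
- carafe: brown syrup carafe with a glass stopper, 102 x 102 x 114 mm, upright; origin at its foot's centre
- spoon: metal spoon lying flat, 173 x 38 x 17 mm; origin at its middle

How it is judged (in metres and radians):
On the way:
1. the leg is out of its click stop and held with the index level with the pointer (within 5 mm), the lever still open (below 8 mm) (z of index_tip in the frame of pointer_tip between -0.005 and 0.005 m and value of joint cam_lever below 0.008 m and contact force between the fingers and leg above 2 N), for 0.3 s.
At the end, for the whole second after the job is handed in: The fingers still hold the leg or its lever (more than 2 N), at rest, with the index tip within 5 mm of the pointer's height and the cam lever at least 26.5 mm of its 30 mm towards closed (z of index_tip in the frame of pointer_tip between -0.005 and 0.005 m and value of joint cam_lever above 0.0265 m and contact force between the fingers and leg above 2 N and linear speed of leg below 0.01 m/s); the arm keeps its last pose, push and grip.
It fails at once if the lever is slid (beyond 10 mm) while the index is more than 9 mm above or below the pointer (value of joint cam_lever above 0.01 m and not (z of index_tip in the frame of pointer_tip between -0.009 and 0.009 m)).
It fails at once if the red pointer is shifted by more than 4 mm (distance of pointer_tip from where it was at the start of the episode above 0.004 m).
It fails at once if the mug, salt shaker, carafe or spoon is moved by more than 20 mm (distance of any of mug, salt, carafe, spoon from where it was at the start of the episode above 0.02 m).
It also fails if it takes over 42 s, if anything falls off the work surface, if the arm or the gripper's body presses on something with over 40 N, if the wrist force passes 120 N, or if a joint passes its speed limit or range.

## Working session

There is one attempt and no reset: what is moved stays moved. The work goes in short steps, Python scripts to look and compute and a tool call to move; the robot and the scene stay as the last step left them, time stands still between calls to the robot, and variables do not carry over. Pictures are saved under pics/ and viewed, about 8 in all and at most 12, crops included, and the job is handed in when it is done.

Besides the shell and the picture viewer there is one more tool, called as name(argument=value, ...) on one line, values as JSON. play_rows: Moves the arm, as the interface text tells. Its arguments: {"type":"object","properties":{"motion":{"type":"array"},"fingers":{"type":"number"},"squeeze":{"type":"number"}},"required":["motion"]}

```bash
mkdir -p pics; ls; python3 - <<'E'
from rig import ctrl
import cv2,numpy as np
for c in("side","top"):
    im=ctrl.capture(c); cv2.imwrite(f"pics/{c}0.png",im[:,:,::-1])
    k=ctrl.get_calibration(c); R=np.array(k["R"]);t=np.array(k["t"]);print(c,np.round(k["K"],1).tolist(),"cam",-R.T@t,"fwd",R[2])
    for n in("lever_grip","index_tip","pointer_tip","stand","leg","cam_lever","mug","salt","carafe","spoon"):
        print(n,[(np.round(np.array(d["position"])*[640,400],1).tolist(),round(d["p"],2)) for d in ctrl.spot_in(c,n)[:3]])
print(ctrl.sense())
E
```

```text
pics
side [[450.3, 0.0, 322.0], [0.0, 450.3, 201.6], [0.0, 0.0, 1.0]] cam [ 251.99248545  663.08281302 1272.64174485] fwd [ 0.26986048 -0.50373914 -0.82062306]
lever_grip [([366.2, 215.2], 0.58)]
index_tip [([369.1, 217.0], 0.76)]
pointer_tip [([343.7, 247.8], 0.53)]
stand [([359.7, 246.7], 0.83)]
leg [([367.6, 221.7], 0.73)]
cam_lever [([366.0, 217.7], 0.64)]
mug [([381.7, 220.8], 0.98)]
salt [([260.3, 325.3], 0.8)]
carafe []
spoon [([390.2, 168.8], 0.48)]
top [[425.6, 0.0, 308.6], [0.0, 425.6, 203.3], [0.0, 0.0, 1.0]] cam [ 348.50079264  -15.94370789 1361.25160614] fwd [ 0.23464366 -0.00482006 -0.9720695 ]
lever_grip [([313.7, 261.7], 0.62)]
index_tip [([315.1, 262.7], 0.63)]
pointer_tip [([272.2, 254.5], 0.63)]
stand [([308.2, 267.2], 0.79)]
leg []
cam_lever [([310.7, 262.8], 0.68), ([308.0, 259.7], 0.66)]
mug [([345.8, 268.2], 0.9)]
salt [([188.5, 226.3], 0.55)]
carafe [([327.6, 170.5], 0.55)]
spoon [([425.3, 247.2], 0.54), ([344.2, 271.0], 0.45)]
{'time_s': 1.1, 'joints': array([-1.45238439e+00,  3.12872980e-01,  1.49771949e+00, -2.69083914e-05,
        1.33099582e+00, -2.23400877e-01]), 'dq': array([ 0.00080408, -0.00153546, -0.00080106,  0.00065103, -0.00039071,
       -0.0005392 ]), 'tau': array([-2.96597900e-04, -4.12168264e+01, -2.59902084e+01, -1.65960441e-04,
        5.30530870e-04,  1.25360356e-05]), 'eef_pos': array([ 175.95900409, -494.63173298,  231.30066513]), 'ee_rot': array([ 1.03657964e-05,  8.17068418e-01, -5.76540718e-01, -8.25335479e-06]), 'force': array([0.61116841, 0.11621727, 0.32063958]), 'wrist_torque': array([ 0.01659542,  0.02149886, -0.00103396]), 'grip_width': 0.9987059486340946}
```

```bash
python3 - <<'E'
import cv2
a=cv2.imread("pics/side0.png");b=cv2.imread("pics/top0.png")
A=cv2.resize(a[150:300,270:470],None,fx=4,fy=4,interpolation=2);B=cv2.resize(b[200:320,230:430],None,fx=4,fy=4,interpolation=2)
cv2.imwrite("pics/sc.png",A);cv2.imwrite("pics/tc.png",B)
E
```

```text
(no output)
```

View pics/sc.png

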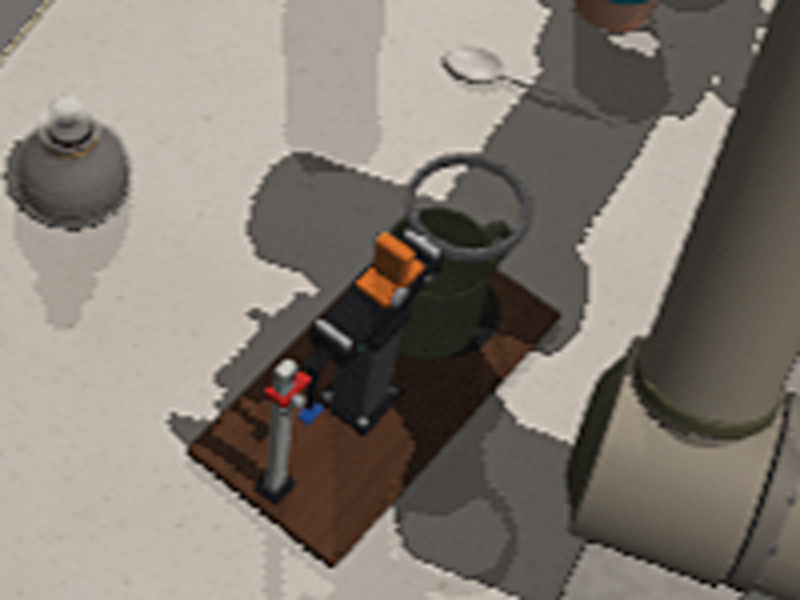

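View pics/tc.png

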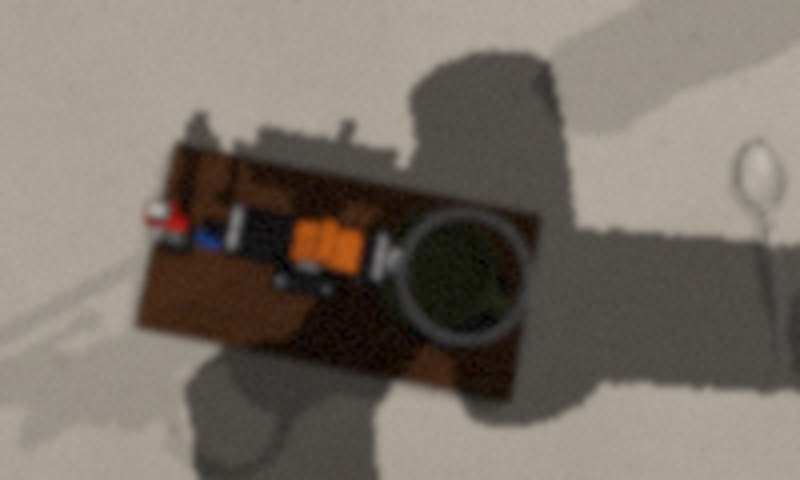

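View pics/top0.png

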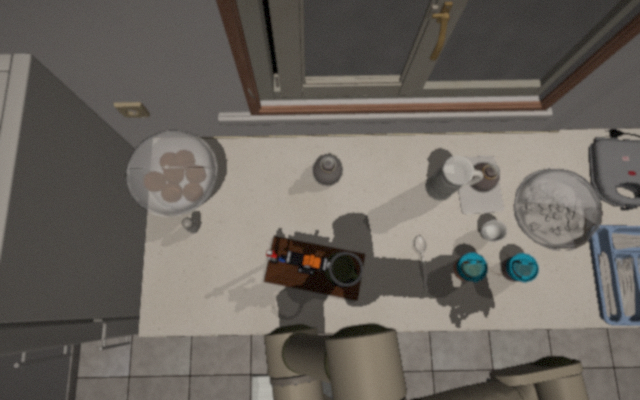

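The pictures show the base corners clearly: top-crop (178,145),(540,213),(512,400),(137,325) and side-crop (190,452),(335,565),(560,318). The orange lever is at the ring end, so it is open. The red pointer is at side px (342,246) and the blue index is below it at (348,253). Next I'll fit the stand pose.

```bash
cat > h.py <<'E'
from rig import ctrl
import cv2,numpy as np
from scipy.optimize import least_squares
cal={c:ctrl.get_calibration(c) for c in("side","top")}
def proj(c,X):
    k=cal[c];p=(np.array(k["R"])@np.atleast_2d(X).T).T+np.array(k["t"]);p=p@np.array(k["K"]).T;return p[:,:2]/p[:,2:]
def w(pose,L):
    x,y,a=pose;L=np.atleast_2d(np.array(L,float));c,s=np.cos(a),np.sin(a)
    return np.c_[x+c*L[:,0]-s*L[:,1],y+s*L[:,0]+c*L[:,1],L[:,2]]
E
python3 - <<'E'
from h import *
Lt=[[75,125,12],[75,-175,12],[-75,-175,12],[-75,125,12]];pt=np.array([[178,145],[540,213],[512,400],[137,325]])/4+[230,200]-.4
Ls=[[75,125,12],[-75,125,12],[-75,-175,12]];ps=np.array([[190,452],[335,565],[560,318]])/4+[270,150]-.4
f=lambda q:np.r_[(proj("top",w(q,Lt))-pt).ravel(),(proj("side",w(q,Ls))-ps).ravel()]
r=least_squares(f,[250,0,0.2]);print(r.x,np.round(r.fun,1));q=r.x;np.save("pose.npy",q)
# orange, red, blue segmentation
ims={c:cv2.imread(f"pics/{c}0.png") for c in cal}
out=[]
for c,(u0,u1,v0,v1) in dict(side=(320,400,195,265),top=(255,345,240,285)).items():
    s=8;im=cv2.resize(ims[c][v0:v1,u0:u1],None,fx=s,fy=s,interpolation=cv2.INTER_CUBIC)
    def d(L,col):
        P=proj(c,w(q,L))
        for p in P: cv2.circle(im,tuple(int(v) for v in ((p-[u0,v0]+.5)*s)),3,col,-1)
    for fy in(-15,): d([[sx*14,fy+sy*6,216] for sx in(-1,1) for sy in(-1,1)],(255,255,0)); d([[sx*14,fy+sy*23,179] for sx in(-1,1) for sy in(-1,1)],(0,255,255))
    d([[sx*18,sy*58,172] for sx in(-1,1) for sy in(-1,1)],(255,0,255))
    d([[sx*5,105+sy*7,198] for sx in(-1,1) for sy in(-1,1)],(0,255,0))
    cv2.imwrite(f"pics/ov_{c}.png",im);out.append(im)
W=max(i.shape[1] for i in out)
cv2.imwrite("pics/ov.png",cv2.resize(np.vstack([cv2.copyMakeBorder(i,0,0,0,W-i.shape[1],0) for i in out]),None,fx=.64,fy=.64,interpolation=3))
E
```

```text
[ 4.72364246e+02 -1.14676381e+01 -2.08356685e-01] [-1.7 -0.8  0.3 -0.1 -0.4  0.8 -1.5  0.9 -0.8 -1.6  0.4 -0.2  1.3 -2.2]
```

View pics/ov.png

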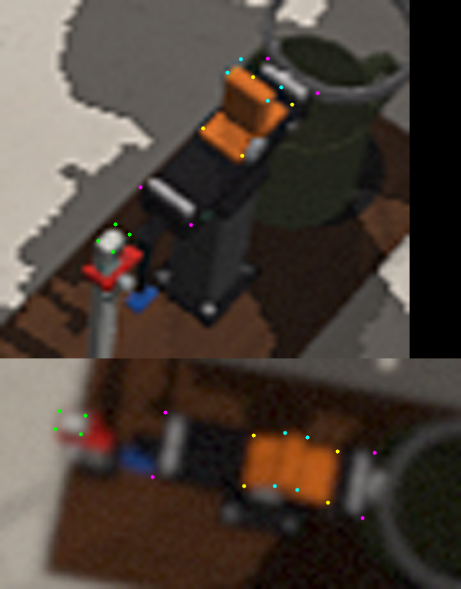

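```bash
python3 - <<'E'
from h import *
q=np.load("pose.npy")
Lt=[[75,125,12],[75,-175,12],[-75,-175,12],[-75,125,12]];pt=np.array([[178,145],[540,213],[512,400],[137,325]])/4+[230,200]-.4
Ls=[[75,125,12],[-75,125,12],[-75,-175,12]];ps=np.array([[190,452],[335,565],[560,318]])/4+[270,150]-.4
F=[[14,-9,216],[14,-21,216]];G=[[0,105,198]]
foot=[[18*0+14,8,179],[14,-38,179],[-14,-38,179],[-14,8,179]]
o=lambda p,c:np.array(p)/5.12+c-.5
pf=o([[250,432-358],[340,447-358],[333,503-358],[243,487-358]],[255,240]);pg=o([[73,432-358]],[255,240])
sg=o([[112,240]],[320,195]);sf=o([[228,72],[240,63]],[320,195])
# per-camera pixel bias allowed (calibration ~2 mm)
def f(z):
    q=z[:3]
    return np.r_[(proj("top",w(q,Lt+foot+G))+z[3:5]-np.r_[pt,pf,pg]).ravel(),(proj("side",w(q,Ls+F+G))+z[5:7]-np.r_[ps,sf,sg]).ravel(),z[3:]*2]
r=least_squares(f,np.r_[q,0,0,0,0],loss="soft_l1");print(np.round(r.x,3),np.round(r.fun,1));q=r.x[:3];np.save("pose.npy",q);np.save("bias.npy",r.x[3:])
print("lever",w(q,[[0,-15,202]]),"yaw",np.degrees(q[2]))
b={"top":r.x[3:5],"side":r.x[5:7]}
C={}
for c,(u0,u1,v0,v1) in dict(side=(320,400,195,265),top=(255,345,240,285)).items():
    im=cv2.imread(f"pics/{c}0.png").astype(int);B,G_,R_=im[...,0],im[...,1],im[...,2]
    for n,m in(("red",(R_>110)&(G_<R_*.42)&(B<R_*.45)),("blue",(B>90)&(R_<B*.6))):
        m=m.copy();k=np.zeros_like(m);k[v0:v1,u0:u1]=1;m&=k
        vv,uu=np.nonzero(m);C[c,n]=np.array([uu.mean(),vv.mean()]);print(c,n,len(uu),C[c,n],uu.min(),uu.max(),vv.min(),vv.max())
for n,g in(("red",[0,90,165]),("blue",[0,75,95])):
    s=least_squares(lambda L:np.r_[proj("top",w(q,L))[0]+b["top"]-C["top",n],proj("side",w(q,L))[0]+b["side"]-C["side",n]],g);print(n,s.x,s.fun)
E
```

```text
[ 4.72472e+02 -1.13960e+01 -2.04000e-01  2.97000e-01  1.10000e-02
 -1.33000e-01  3.72000e-01] [-1.6 -0.7  0.5 -0.4  0.1  0.5 -1.1  1.1  1.   0.6 -0.3  0.7 -0.7 -0.3
  0.5 -0.2 -0.3 -1.8 -0.9 -1.   0.5  0.3  0.9 -2.1 -0.3  0.5 -0.  -0.4
  0.4  0.1  0.6  0.  -0.3  0.7]
lever [[469.43882177 -26.0863095  202.        ]] yaw -11.666220404273375
side red 29 [342.20689655 246.48275862] 336 347 243 250
side blue 18 [347.27777778 252.94444444] 345 350 251 255
top red 18 [273.27777778 255.        ] 271 275 252 257
top blue 8 [281.5 260. ] 280 283 259 261
red [  0.92517615  95.71125042 154.80110658] [-0.11640344 -0.65539638  0.62134033  0.24086021]
blue [-3.937736   74.63893896 93.89601117] [-0.05527003 -0.31373132  0.29761084  0.11305459]
```

play_rows(motion=[[[0, 0, -40], [0, 0, 0]], [[-24.5, -31, -1], [0, 0, 0]], [[-24.5, -31, -1], [0, 0, 0]], [[-24.5, -31, -1], [0, 0, 0]], [[-24.5, -31, -1], [0, 0, 0]], [[-24.5, -31, -1], [0, 0, 0]], [[-24.5, -31, -1], [0, 0, 0]], [[-24.5, -31, -1], [0, 0, 0]], [[-24.5, -31, -1], [0, 0, 0]], [[-24.5, -31, -1], [0, 0, 0]], [[-24.5, -31, -1], [0, 0, 0]], [[-24.5, -31, -1], [0, 0, 0]], [[-24.5, -31, -1], [0, 0, 0]], [[-24.5, -31, -1], [0, 0, 0]], [[-24.5, -31, -1], [0, 0, 0]], [[0, 0, 0], [0, 0, 6.25]], [[0, 0, 0], [0, 0, 6.25]], [[0, 0, 0], [0, 0, 6.25]], [[0, 0, 0], [0, 0, 6.25]], [[0, 0, 0], [0, 0, 6.25]]], fingers=60, squeeze=40)

```text
time_s: 2.77
eef_pos: [469.9, -25.9, 285.3]
ee_rot: [-0.0, -0.63, 0.777, 0.0]
force: [-0.9, -0.1, -0.3]
grip_width: 0.706
```

```bash
python3 - <<'E'
from h import *
q=np.load("pose.npy");b=np.load("bias.npy")
out=[]
for c,(u0,u1,v0,v1) in dict(side=(310,430,160,265),top=(240,360,210,300)).items():
    I=ctrl.capture(c)[:,:,::-1].copy();cv2.imwrite(f"pics/{c}1.png",I)
    s=5;im=cv2.resize(I[v0:v1,u0:u1],None,fx=s,fy=s,interpolation=cv2.INTER_CUBIC)
    for y,col in((-21,(0,255,0)),(-9,(0,255,0))):
      for x in(-14,14):
        p=proj(c,w(q,[[x,y,216]]))[0]+(b[2:] if c=="side" else b[:2]);cv2.circle(im,tuple(int(v) for v in((p-[u0,v0]+.5)*s)),2,col,-1)
    p=proj(c,ctrl.sense()["eef_pos"])[0];cv2.circle(im,tuple(int(v) for v in((p-[u0,v0]+.5)*s)),3,(255,0,255),-1)
    out.append(im)
cv2.imwrite("pics/ov1.png",cv2.resize(np.vstack(out),None,fx=.6,fy=.6,interpolation=3))
E
```

```text
(no output)
```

View pics/ov1.png

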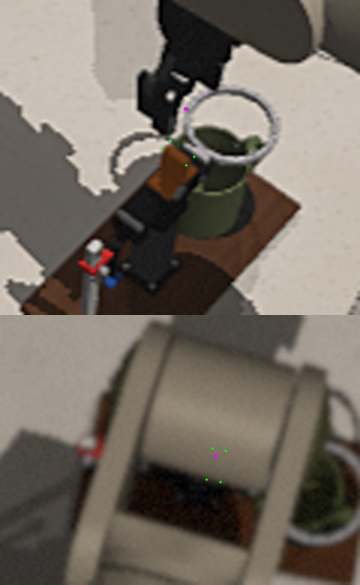

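The side view shows the predicted fin top on the orange fin, with the fingers straddling above it. I'll go down.

play_rows(motion=[[[0, 0, 20], [0, 0, 0]], [[0, 0, 20], [0, 0, 0]], [[0, 0, 20], [0, 0, 0]], [[0, 0, 15], [0, 0, 0]], [[0, 0, 10], [0, 0, 0]], [[0, 0, 8], [0, 0, 0]], [[0, 0, 7], [0, 0, 0]], [[0, 0, 0], [0, 0, 0]]])

```text
time_s: 3.53
eef_pos: [469.5, -25.9, 184.3]
ee_rot: [-0.0, -0.632, 0.775, 0.001]
force: [-0.6, 0.4, 0.5]
grip_width: 0.706
```

play_rows(motion=[[[0, 0, 0], [0, 0, 0]], [[0, 0, 0], [0, 0, 0]], [[0, 0, 0], [0, 0, 0]], [[0, 0, 0], [0, 0, 0]], [[0, 0, 0], [0, 0, 0]], [[0, 0, 0], [0, 0, 0]], [[0, 0, 0], [0, 0, 0]], [[0, 0, 0], [0, 0, 0]]], fingers=0, squeeze=60)

```text
time_s: 4.2
eef_pos: [470.2, -25.9, 185.9]
ee_rot: [0.0, -0.632, 0.775, -0.0]
force: [0.0, 2.1, 5.9]
grip_width: 0.129
```

Opening is about 11 mm, so the fin is gripped. I'll raise most of the way.

play_rows(motion=[[[0, 0, -3], [0, 0, 0]], [[0, 0, -4], [0, 0, 0]], [[0, 0, -5], [0, 0, 0]], [[0, 0, -6], [0, 0, 0]], [[0, 0, -6], [0, 0, 0]], [[0, 0, -6], [0, 0, 0]], [[0, 0, -6], [0, 0, 0]], [[0, 0, -6], [0, 0, 0]], [[0, 0, -6], [0, 0, 0]], [[0, 0, -4], [0, 0, 0]], [[0, 0, -2], [0, 0, 0]], [[0, 0, 0], [0, 0, 0]], [[0, 0, 0], [0, 0, 0]]])

```text
time_s: 5.28
eef_pos: [470.0, -25.9, 239.4]
ee_rot: [0.0, -0.632, 0.775, -0.0]
force: [5.0, 3.0, -3.8]
grip_width: 0.126
```

```bash
cat > look.py <<'E'
from h import *
import sys
n=sys.argv[1];I=ctrl.capture("side")[:,:,::-1].copy();cv2.imwrite(f"pics/side{n}.png",I)
for k in("index_tip","pointer_tip","lever_grip"): print(k,[(np.round(np.array(d["position"])*[640,400],1).tolist(),round(d["p"],2)) for d in ctrl.spot_in("side",k)[:2]])
cv2.imwrite(f"pics/c{n}.png",cv2.resize(I[180:270,310:420],None,fx=6,fy=6,interpolation=cv2.INTER_CUBIC))
print(ctrl.sense()["eef_pos"],ctrl.sense()["force"])
E
python3 look.py 2
```

```text
index_tip [([361.7, 215.5], 0.73)]
pointer_tip [([343.5, 247.4], 0.36)]
lever_grip [([367.4, 211.2], 0.46)]
[470.03149323 -25.89806466 239.23688938] [ 5.10591035  2.76910119 -3.11770694]
```

View pics/c2.png

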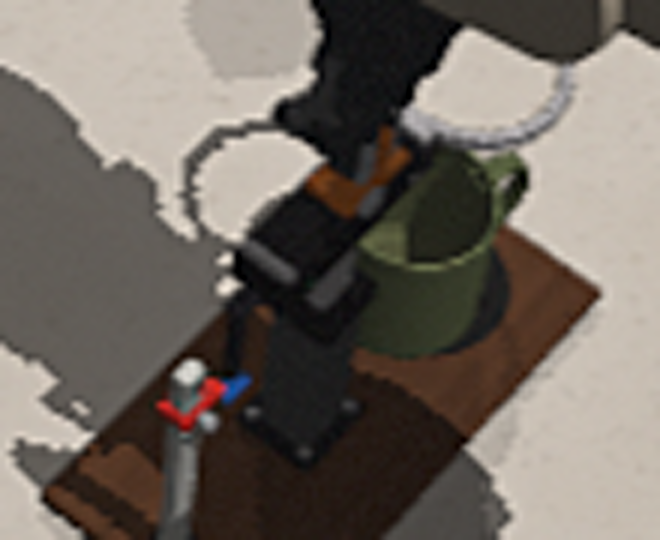

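The index (blue, crop 225-250, 378-400) now sits just beside the red tip (222,383), slightly below its extension. I'll overlay models to quantify it.

```bash
cat > cmp.py <<'E'
from h import *
import sys
n=sys.argv[1];zi=float(sys.argv[2])
q=np.load("pose.npy");I=cv2.imread(f"pics/side{n}.png");u0,u1,v0,v1=330,358,236,256;s=14
def hull(x,y0,y1,z,c="side"):
    P=proj(c,w(q,[[x+a,y,z+b] for a in(-5,5) for y in(y0,y1) for b in(-2.5,2.5)]));return P
G=proj("side",w(q,[[a,105+b,198] for a in(-5,5) for b in(-7,7)])) 
ps=[]
for z in(152,156,160,None):
    im=cv2.resize(I[v0:v1,u0:u1],None,fx=s,fy=s,interpolation=cv2.INTER_CUBIC)
    if z:
      for P,col in((hull(0,87,98,z),(0,255,255)),(hull(0,66,84,zi),(255,255,0)),(G,(0,255,0))):
        h=cv2.convexHull(((P+np.load("bias.npy")[2:]-[u0,v0]+.5)*s).astype(np.int32));cv2.polylines(im,[h],True,col,1)
    ps.append(im)
cv2.imwrite(f"pics/cmp{n}.png",np.vstack([np.hstack(ps[:2]),np.hstack(ps[2:])]))
E
python3 cmp.py 2 148.5
```

```text
(no output)
```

View pics/cmp2.png

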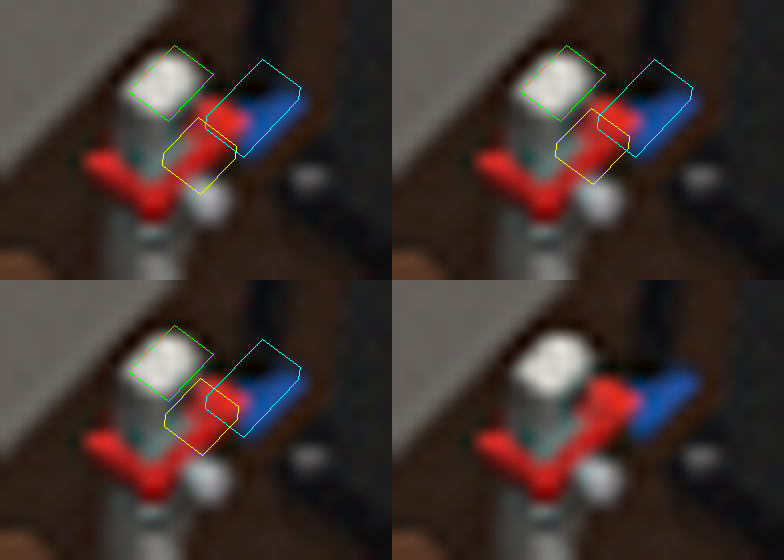

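Red partly occludes the blue, and the clip's corner relative to the bar top suggests a pointer height nearer 165-170 than the centroid estimate. The centroids covered different visible parts in the two views. I'll raise 12 mm more and compare directly in the image.

play_rows(motion=[[[0, 0, -3], [0, 0, 0]], [[0, 0, -4], [0, 0, 0]], [[0, 0, -3], [0, 0, 0]], [[0, 0, -2], [0, 0, 0]], [[0, 0, 0], [0, 0, 0]], [[0, 0, 0], [0, 0, 0]]])

```text
time_s: 5.98
eef_pos: [470.0, -25.9, 251.3]
ee_rot: [0.0, -0.632, 0.775, -0.0]
force: [4.7, 2.6, -3.8]
grip_width: 0.128
```

```bash
python3 look.py 3; cat > cmp.py <<'E'
from h import *
import sys
# panels: image plain; image with index box at zi and pointer clip (box round bar + arm) at several z
n=sys.argv[1];zi=float(sys.argv[2]);zs=[float(v) for v in sys.argv[3:]]
q=np.load("pose.npy");b=np.load("bias.npy")[2:];I=cv2.imread(f"pics/side{n}.png");u0,u1,v0,v1=330,358,236,256;s=14
def box(x,y,z):return [[a,c,d] for a in x for c in y for d in z]
ps=[]
for z in zs+[None]:
    im=cv2.resize(I[v0:v1,u0:u1],None,fx=s,fy=s,interpolation=cv2.INTER_CUBIC)
    if z:
      for B,col in((box((-8,8),(95,115),(z-2.5,z+2.5)),(0,255,255)),(box((-5,5),(87,95),(z-2.5,z+2.5)),(255,0,255)),(box((-5,5),(66,84),(zi-2.5,zi+2.5)),(255,255,0)),(box((-5,5),(98,112),(198,198)),(0,255,0))):
        h=cv2.convexHull(((proj("side",w(q,B))+b-[u0,v0]+.5)*s).astype(np.int32));cv2.polylines(im,[h],True,col,1)
    ps.append(im)
cv2.imwrite(f"pics/cmp{n}.png",np.vstack([np.hstack(ps[:2]),np.hstack(ps[2:])]))
E
python3 cmp.py 3 160.5 160 166 172
```

```text
index_tip [([361.9, 214.3], 0.83)]
pointer_tip []
lever_grip []
[470.03536905 -25.89684291 251.22786448] [ 3.84404604  2.37442244 -2.67789679]
```

View pics/cmp3.png

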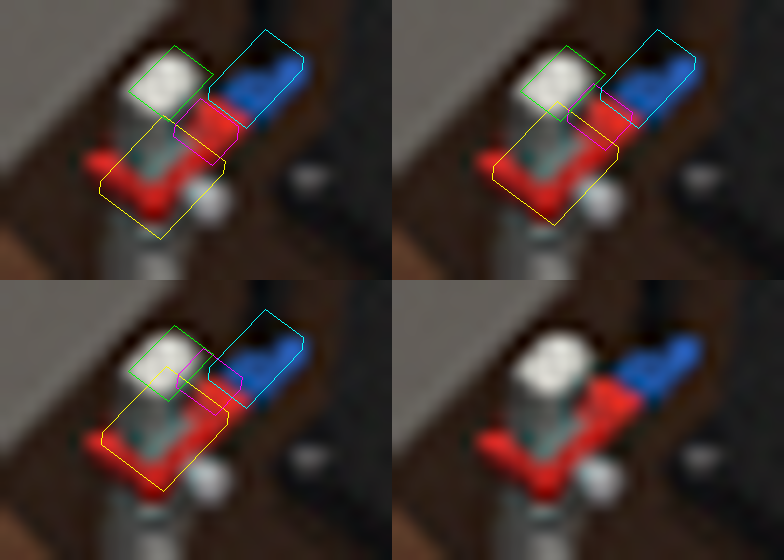

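Blue now adjoins the red tip almost unoccluded, with no gap, so it is probably a few mm low. At level, the sight line should make blue's lower tip edge just meet red's upper tip edge. I'll step upward to bracket this.

play_rows(motion=[[[0, 0, -2], [0, 0, 0]], [[0, 0, -2], [0, 0, 0]], [[0, 0, 0], [0, 0, 0]], [[0, 0, 0], [0, 0, 0]]])

```text
time_s: 6.52
eef_pos: [470.0, -25.9, 255.3]
ee_rot: [0.0, -0.632, 0.775, -0.0]
force: [4.8, 2.1, -3.2]
grip_width: 0.133
```

```bash
python3 look.py 4
```

```text
index_tip [([362.6, 213.6], 0.75)]
pointer_tip []
lever_grip [([373.3, 206.3], 0.49)]
[470.02719398 -25.89790095 255.20911133] [ 3.74876974  2.1130556  -3.22141565]
```

play_rows(motion=[[[0, 0, -2], [0, 0, 0]], [[0, 0, -2], [0, 0, 0]], [[0, 0, 0], [0, 0, 0]], [[0, 0, 0], [0, 0, 0]]])

```text
time_s: 7.05
eef_pos: [470.0, -25.9, 259.2]
ee_rot: [0.0, -0.632, 0.775, -0.0]
force: [5.0, 2.8, -3.1]
grip_width: 0.129
```

```bash
python3 look.py 5
```

```text
index_tip [([364.4, 208.5], 0.59), ([361.8, 245.2], 0.34)]
pointer_tip [([342.6, 248.1], 0.61)]
lever_grip [([369.5, 206.2], 0.56)]
[470.03931921 -25.90892723 259.23021487] [ 4.66448245  2.95424448 -3.17147075]
```

play_rows(motion=[[[0, 0, -3], [0, 0, 0]], [[0, 0, -3], [0, 0, 0]], [[0, 0, 0], [0, 0, 0]], [[0, 0, 0], [0, 0, 0]]])

```text
time_s: 7.58
eef_pos: [470.0, -25.9, 265.3]
ee_rot: [0.0, -0.632, 0.775, -0.0]
force: [4.1, 2.2, -3.5]
grip_width: 0.133
```

```bash
python3 look.py 6; python3 - <<'E'
from h import *
# soft blue/red amounts and montage with level grid
ps=[]
u0,u1,v0,v1=330,358,232,254
for n in(2,3,4,5,6):
    I=cv2.imread(f"pics/side{n}.png");c=I[v0:v1,u0:u1].astype(float)
    bl=np.clip(c[...,0]-c[...,2],0,None);bl[:,:10]=0
    v,u=np.mgrid[v0:v1,u0:u1];m=bl>25;W=bl*m
    print(n,"blue sum %.0f centroid %.2f %.2f"%(W.sum(),(W*u).sum()/W.sum(),(W*v).sum()/W.sum()))
    if n>2: ps.append(cv2.resize(I[v0:v1,u0:u1],None,fx=14,fy=14,interpolation=cv2.INTER_NEAREST if 0 else cv2.INTER_CUBIC))
cv2.imwrite("pics/mont.png",cv2.resize(np.vstack([np.hstack(ps[:2]),np.hstack(ps[2:])]),(784,598)))
E
```

```text
index_tip [([364.3, 211.8], 0.63)]
pointer_tip [([345.8, 248.4], 0.47)]
lever_grip [([379.9, 219.0], 0.53)]
[470.04416558 -25.91523816 265.19959113] [ 5.2997505   3.32295038 -3.12680824]
2 blue sum 1320 centroid 348.80 243.94
3 blue sum 1748 centroid 348.62 241.74
4 blue sum 2006 centroid 348.37 241.28
5 blue sum 1966 centroid 348.59 240.51
6 blue sum 1987 centroid 348.93 239.33
```

View pics/mont.png

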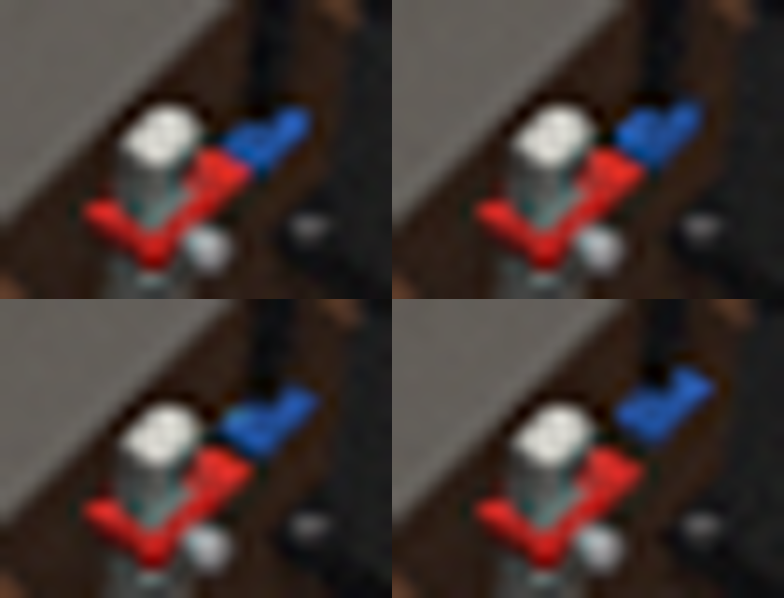

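The four panels run at index heights of about 160.5, 164.5, 168.5 and 174.5. Blue stops being occluded at about 165 and a clear gap shows in the last panel (blue bottom (655,442), red corner (645,462)). I'll do a render fit of both parts for a firmer number.

```bash
cat > fit.py <<'E'
from h import *
from scipy.optimize import minimize
q=np.load("pose.npy");b=np.load("bias.npy")[2:];u0,u1,v0,v1=328,360,230,256;S=8
def box(x,y,z):return [[a,c,d] for a in x for c in y for d in z]
def paint(cv,B,val): 
    P=(proj("side",w(q,B))+b-[u0,v0]+.5)*S
    cv2.fillConvexPoly(cv,cv2.convexHull((P*16).round().astype(np.int32)),val,shift=4)
def down(cv,sig):
    return cv2.resize(cv2.GaussianBlur(cv,(0,0),sig*S),None,fx=1/S,fy=1/S,interpolation=cv2.INTER_AREA)
new=lambda:np.zeros(((v1-v0)*S,(u1-u0)*S),np.float32)
ims={n:cv2.imread(f"pics/side{n}.png")[v0:v1,u0:u1].astype(float) for n in(3,4,5,6)}
M=np.mean([ims[n] for n in ims],0)
red=np.clip(M[...,2]-np.maximum(M[...,0],M[...,1]),0,None);red=np.clip((red-15)/110,0,1)
def amp(r,o): return (r*o).sum()/max((r*r).sum(),1e-6)
def rr(p):
    sx,hx,y1,wd,yt,z,sig=p;c=new()
    paint(c,box((sx-hx,sx+hx),(95,y1),(z-2.5,z+2.5)),1.);paint(c,box((sx-wd,sx+wd),(yt,95),(z-2.5,z+2.5)),1.)
    paint(c,box((sx-5,sx+5),(98,112),(z+2.5,198)),0.);return down(c,abs(sig)+.2)
def bb(p,n,zn):
    x,yt,dz,sig,wd,zp,ytr,sx=p;c=new();paint(c,box((x-wd,x+wd),(yt-18,yt),(zn+dz-2.5,zn+dz+2.5)),1.)
    paint(c,box((sx-5,sx+5),(ytr,98),(zp-2.5,zp+2.5)),0.);return down(c,abs(sig)+.2)
fr=lambda p:((rr(p)*amp(rr(p),red)-red)**2).sum()+((p[0])/3)**2*.1+((p[1]-8)/2)**2*.1
best=min((minimize(fr,[0,8,115,5,87,z,.4],method="Nelder-Mead",options=dict(maxiter=2500,initial_simplex=None)) for z in(158,164,170)),key=lambda r:r.fun)
print("red sx,hx,y1,w,ytip,z,sig",np.round(best.x,2),round(best.fun,2),"of",round((red**2).sum(),1))
P=best.x
for z in np.arange(154,176,3):
    r=minimize(lambda p:fr(np.r_[p[:5],z,p[5]]),np.r_[P[:5],P[6]],method="Nelder-Mead",options=dict(maxiter=900));print(z,round(r.fun,2),np.round(r.x[:5],1))
Z={3:160.3,4:164.3,5:168.3,6:174.3}
obs={n:np.clip((np.clip(ims[n][...,0]-ims[n][...,2],0,None)-15)/70,0,1) for n in Z}
for n in obs: obs[n][:,:10]=0;obs[n][:6]=0
def fb(p):
    p=np.r_[p,5,P[5],P[4],P[0]];e=0
    for n in(4,5,6):
        r=bb(p,n,Z[n]);e+=((r*amp(r,obs[n])-obs[n])**2).sum()
    return e+.1*(p[0]/3)**2
r=minimize(fb,[0,84,0,.4],method="Nelder-Mead");print("blue x,ytip,dz,sig",np.round(r.x,2),round(r.fun,2),"of",sum((o**2).sum() for o in obs.values()))
for x in(-3,0,3):
    s=minimize(lambda p:fb(np.r_[x,p]),[84,0,.4],method="Nelder-Mead");print(x,np.round(s.x,2),round(s.fun,2))
E
python3 fit.py
```

```text
red sx,hx,y1,w,ytip,z,sig [  0.     7.44 116.62   5.18  88.81 170.07   0.43] 6.48 of 28.7
154 21.35 [  0.    8.  111.3   5.3  80.5]
157 18.51 [  0.    7.3 112.    5.4  82.7]
160 14.95 [  0.    7.2 112.6   5.   84. ]
163 11.12 [  0.    7.3 113.7   5.5  85.5]
166 7.19 [  0.    6.  113.8   5.6  88.1]
169 6.22 [  0.    6.9 115.6   5.5  88.5]
172 6.3 [  0.    7.3 117.8   7.8  89.3]
175 8.11 [  0.    8.8 119.4   5.4  90.5]
blue x,ytip,dz,sig [ 0.   84.06  0.    0.44] 20.29 of 67.47551020408164
-3 [84.14  0.    0.11] 10.87
0 [84.65 -0.    0.41] 20.3
3 [ 8.453e+01 -3.000e-02  1.760e+00] 34.53
```

```bash
sed -i 's/^from scipy.optimize import minimize/from scipy.optimize import minimize as _m\ndef minimize(f,x0,**k):\n    x0=np.array(x0,float);n=len(x0);sx=np.vstack([x0]+[x0+np.eye(n)[i]*(.15 if x0[i]<.6 and x0[i]>.2 else 1.5) for i in range(n)]);r=_m(f,x0,method="Nelder-Mead",options=dict(initial_simplex=sx,maxiter=2500,xatol=.02,fatol=.003));return r/' fit.py
python3 - <<'E'
s=open('fit.py').read()
s=s.replace("for z in np.arange(154,176,3):","for z in(160,163,166,169,172):")
s=s.replace("for x in(-3,0,3):","for x in(-5,-3,-1):")
open('fit.py','w').write(s)
E
time python3 fit.py
```

```text
red sx,hx,y1,w,ytip,z,sig [2.6600e+00 8.2300e+00 1.1516e+02 9.6400e+00 8.7730e+01 1.6635e+02
 1.6000e-01] 2.27 of 28.7
160 5.47 [  4.9   9.1 112.7  10.3  86.2]
163 3.18 [  3.7   8.6 113.7  10.   87. ]
166 2.29 [  2.7   8.2 115.1   9.6  87.5]
169 2.85 [  1.9   8.3 116.4   9.7  88.8]
172 4.61 [  1.4   8.7 117.8  10.6  90.1]
blue x,ytip,dz,sig [-3.53e+00  8.54e+01  3.70e+00 -1.00e-02] 10.59 of 67.47551020408164
-5 [8.78e+01 7.73e+00 2.00e-02] 10.9
-3 [8.45e+01 1.91e+00 6.00e-02] 10.53
-1 [ 8.138e+01 -4.700e+00 -1.000e-02] 10.07
real	0m7.157s
user	0m6.854s
sys	0m0.164s
```

Red fits at about z 166 with a small residual. The occlusion evidence gives 164-167, and the leg's weight (-3.5 N) shows it is held without slip. I'll set the index to about 165.5 (TCP z 256.5) and hold for more than 0.3 s.

play_rows(motion=[[[0, 0, 2], [0, 0, 0]], [[0, 0, 3], [0, 0, 0]], [[0, 0, 2], [0, 0, 0]], [[0, 0, 1.7], [0, 0, 0]], [[0, 0, 0], [0, 0, 0]], [[0, 0, 0], [0, 0, 0]], [[0, 0, 0], [0, 0, 0]], [[0, 0, 0], [0, 0, 0]], [[0, 0, 0], [0, 0, 0]], [[0, 0, 0], [0, 0, 0]], [[0, 0, 0], [0, 0, 0]], [[0, 0, 0], [0, 0, 0]]])

```text
time_s: 8.78
eef_pos: [470.0, -25.9, 256.3]
ee_rot: [0.0, -0.632, 0.775, 0.0]
force: [5.9, 2.1, -4.6]
grip_width: 0.125
```

```bash
python3 look.py 7; python3 - <<'E'
from h import *
q=np.load("pose.npy");b=np.load("bias.npy")[2:]
I=cv2.imread("pics/side7.png");u0,v0,s=318,195,9
im=cv2.resize(I[v0:v0+65,u0:u0+85],None,fx=s,fy=s,interpolation=cv2.INTER_CUBIC)
def d(L,col):
    for p in (proj("side",w(q,L))+b-[u0,v0]+.5)*s: cv2.circle(im,tuple(int(v) for v in p),3,col,-1)
h=70.5
d([[x,y,172+h] for x in(-18,18) for y in(-58,58)],(255,0,255))
d([[x,y,179+h] for x in(-14,14) for y in(-38,8)],(0,255,255))
cv2.imwrite("pics/ov7.png",im)
E
```

```text
index_tip [([363.2, 211.7], 0.61)]
pointer_tip [([343.2, 244.7], 0.38)]
lever_grip []
[470.02029578 -25.89304766 256.30054635] [ 6.00958695  3.03568162 -5.48480829]
```

View pics/ov7.png

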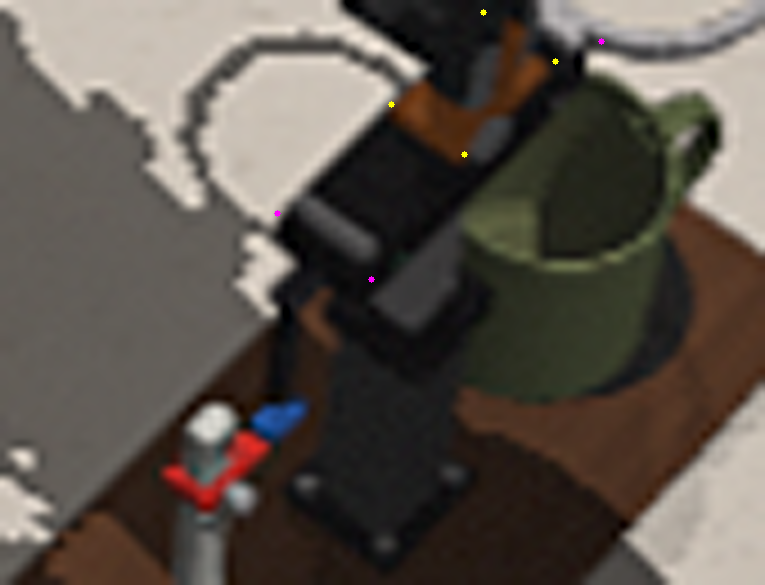

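The lever foot and head corners match the model for a 70.5 mm lift, so there was no slip and the lever is at its open end. Blue directly adjoins the red tip edge, as expected at level. Now I'll slide the lever.

play_rows(motion=[[[-1, 0, 0], [0, 0, 0]], [[-2, 0, 0], [0, 0, 0]], [[-3, 0, 0], [0, 0, 0]], [[-3, 0, 0], [0, 0, 0]], [[-3, 0, 0], [0, 0, 0]], [[-3, 0, 0], [0, 0, 0]], [[-3, 0, 0], [0, 0, 0]], [[-3, 0, 0], [0, 0, 0]], [[-3, 0, 0], [0, 0, 0]], [[-2, 0, 0], [0, 0, 0]], [[-2, 0, 0], [0, 0, 0]], [[-1, 0, 0], [0, 0, 0]], [[-1, 0, 0], [0, 0, 0]], [[0, 0, 0], [0, 0, 0]], [[0, 0, 0], [0, 0, 0]], [[0, 0, 0], [0, 0, 0]]])

```text
time_s: 10.32
eef_pos: [476.1, 2.4, 256.5]
ee_rot: [-0.001, -0.631, 0.775, -0.001]
force: [4.6, -3.3, -4.6]
grip_width: 0.129
```

play_rows(motion=[[[-1, 0, 0], [0, 0, 0]], [[-1, 0, 0], [0, 0, 0]], [[-1, 0, 0], [0, 0, 0]], [[0, 0, 0], [0, 0, 0]], [[0, 0, 0], [0, 0, 0]], [[0, 0, 0], [0, 0, 0]]])

```text
time_s: 10.82
eef_pos: [476.5, 3.8, 256.5]
ee_rot: [-0.002, -0.631, 0.776, -0.002]
force: [2.6, -13.2, -3.9]
grip_width: 0.131
```

```bash
python3 look.py 8; python3 - <<'E'
from h import *
q=np.load("pose.npy");b=np.load("bias.npy")[2:]
I=cv2.imread("pics/side8.png");u0,v0,s=318,195,9
im=cv2.resize(I[v0:v0+65,u0:u0+85],None,fx=s,fy=s,interpolation=cv2.INTER_CUBIC)
for L,col in(([[x,y,172+70.5] for x in(-18,18) for y in(-58,58)],(255,0,255)),([[x,y,179+70.5] for x in(-14,14) for y in(-8,38)],(0,255,255))):
    for p in (proj("side",w(q,L))+b-[u0,v0]+.5)*s: cv2.circle(im,tuple(int(v) for v in p),3,col,-1)
cv2.imwrite("pics/ov8.png",im)
E
```

```text
index_tip [([366.2, 212.4], 0.93)]
pointer_tip []
lever_grip [([365.1, 213.7], 0.55)]
[476.4395432    3.76315522 256.42775308] [  1.76893084 -12.39930255  -4.11169022]
```

View pics/ov8.png

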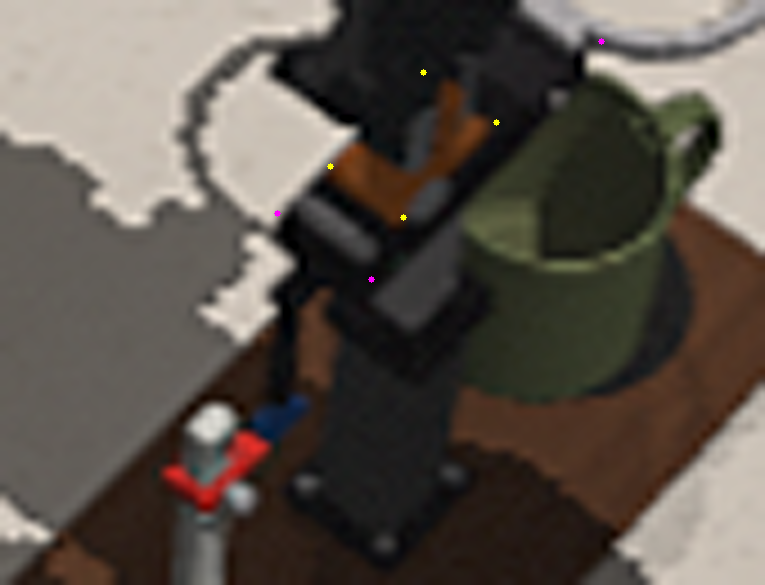

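The lever foot sits at the closed-end model corners, and the push force rose to 13 N, so it is on its stop. The leg height is unchanged. Handing in.

```bash
python3 -c "
from rig import ctrl
print(ctrl.finish_job()); s=ctrl.sense(); print(s['time_s'],s['eef_pos'],s['force'],s['grip_width'])"
```

```text
the job is handed in; nothing more can be done
None
the job is handed in; nothing more can be done
```

I raised the leg by its orange lever to the red pointer's mark and slid the lever to its closed end. I handed the job in at about 11 s of the 42 s allowed, with the gripper still holding it there. The hand-in gives no verdict.

- **Raising:** I pinched the fin and pulled the leg out of its click stop. While finding the mark I went about 9 mm above it with the lever open, then lowered back. I held at a 70.4 mm lift (index at about z 165.5 mm) for more than 0.3 s. The lever and head lay on the model's predicted corners, so nothing had slipped and the lever was at its open end.
- **Sliding:** The gripper moved 30.3 mm towards the gauge at constant height (z 256.3 to 256.5 mm). The side push then rose from about 4 N to 13 N, which shows the lever is on its end stop. The last picture shows the lever's foot at the closed-end position, with the gripper still closed on the fin (about 11 mm opening).
- **Surroundings:** I saw no sign of contact with the pointer, mug or other things in the pictures or forces, but I did not re-measure their positions at the end.

**Least certain, the pointer's height:** my methods disagreed.

| Method | Pointer height (z) |
|---|---|
| First estimate from colour-patch centres (discarded: the two cameras saw different parts of the clip) | 155 mm |
| Model fitted to the red clip | 166 mm |
| Where the red clip stops hiding the blue index | 164–167 mm |
| Rough reading of the tip corners | 160–165 mm |

I set the index at about 165.5 mm, which should be within the 5 mm tolerance but without much margin if the lowest readings are right. A model fit to the blue index itself was ambiguous, so I did not use it.

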